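Park the tall bottle behind the short jar

ROBOT

A 6-joint arm with a two-finger parallel gripper is mounted at the origin on the work surface. World frame = base frame: x ahead of the robot, y to its left, z up, the work surface at z = 0. Lengths are in m, angles in rad, forces in N, time in s.
With the tool pointing down it reaches from about 0.275 to 0.85 m from the base axis. Payload 19 kg.
Tool frame: the origin (TCP) lies between the finger pads; the fingertips stand 22 mm ahead of it and the grasp point (between the pads) lies 3 mm ahead of it; z points along the fingers, y is the line along which they close (so a half turn about z gives the same grasp; the last joint's range is limited). The gripper opens to 85 mm and grips with 20 to 120 N. Pads are 22 mm wide; open, the fingers measure 114 mm over their backs; the gripper's body (76 mm by 85 mm) begins 54 mm behind the grasp point. The pads swing forward as they close: fully open they stand 13 mm farther back than shut.
Start: joints at [1.018, 0.15, 1.437, -0, 1.554, -0.134], TCP at [0.234, 0.525, 0.228] pointing down, gripper open.
Joint ranges: [-2.8, 2.8], [-0.68, 2.1], [0.12, 2.68], [-1.39, 4.53], [0.16, 2.79], [-2.81, 2.81]. Speed limits (rad/s): [1.89, 1.89, 2.22, 3.01, 3.01, 3.01].

INTERFACE

Orientations are given as a unit quaternion [x, y, z, w].
In Python, from station import manip gives the robot as it stands. The module is installed in compiled form; this text tells all that it offers.
- The arm moves only by the tool send_rows, never from a script. Its argument "targets" is a list that holds one entry, the list of rows, each a list of 7 numbers: the closure in counts, from 0 (fully open) to 255 (shut), then the shift along the tool's x, y, z in cm, then the turn, a rotation vector about the tool's x, y, z in rad. A call has 1 to 8 rows; each row is the pose to reach, as a shift and turn from the pose commanded when the call began, along the tool's axes at that moment; what a row does not reach only later rows make up. A row lasts 1/10 s, in which the tool goes at most 50 mm and 8.59 degrees, less where a joint would pass 70% of its speed; a pose out of reach is approached as far as the arm can. A call with a gripper value outside its range is refused whole. The fingers move at their own pace and stop on an object; "newtons" is the grip in N (left out, the last holds). Time passes only in rows, so rows that repeat a pose let the fingers close. It gives the time, the measured TCP pose, the force, the opening and the grip force at its end, in the units of the state.
- manip.get_state(): the state, without advancing time (a new reading comes with each control period).
- manip.grab_frame(name): name is "scene" or "top" or "wrist"; returns the picture (420x560x3 uint8, red, green, blue); there is no depth.
- manip.get_calibration(name): a dict with "vfov" (degrees; the focal length in pixels is half the picture's height over the tangent of half this angle, whatever the lens; pixels are square), "cx", "cy" (the principal point, pixels), "world_to_cam" (4x4, takes a point from world to camera coordinates). Camera axes: x right, y down, z forward; pixel columns grow to the right and rows downward; lengths in m; the calibration is good to about 2 mm. A picture is of the moment at which its call begins: read the wrist's pose just before it. get_calibration takes no time and is no camera call; for the wrist camera it gives the pose at the moment of the call.
- manip.close_job(): hands the job in; it is judged then, once.
The state is a dict: "clock": time; "joint_pos": joint angles; "joint_vel": joint speeds; "effort": joint torques, N m; "position": TCP position; "eef_rot": TCP orientation; "contact_force": force on the tool from outside, world axes, zero at the start; "wrist_torque": the same for the moment, N m; "finger_gap": finger opening in m; "grip_force": force on a finger pad.
Only numpy, scipy, OpenCV 4.12 (cv2) and the standard library are available. Lean on these libraries where they do the work, as an engineer would, in place of code of your own. Each camera call takes 0.05 s, during which the arm holds its last target. There are 200 camera calls.

TASK

Slide the two amber containers along the bench into the three-sided steel bay: first the tall bottle, right up against the bay's back wall, then the short jar in after it, close up against the bottle, both between the side walls. Push them standing on the bench without lifting or tipping them, never reach over the tall bottle, and leave the tube rack, beaker and tip box alone.

Things in the scene. Friction and masses are not known exactly. Their poses are not given: they have to be found in the camera images.
- bay: Steel bay fixed to the bench, on the robot's left, no floor or roof: back wall and two side walls, 40 mm high, 4 mm thick. Inside 116 mm wide, 190 mm long. Origin: on the bench, middle of the back wall's inner face. +x points out through the back (the way things are pushed in), y across; the mouth, toward -x, faces the world's -y give or take 15 degrees
- bay_mouth (a point): Middle of the bay's mouth on the bench, 190 mm from the back wall along the bay's -x; same axes as the bay. From the mouth each side wall goes on as a 40 mm wing turned outward 35 degrees, a funnel reaching 33 mm ahead of the mouth
- tall_bottle: Tall amber glass bottle, paper label, white cap: round body 86 mm across up to 108 mm high, shoulder to a 36 mm neck at 134 mm; cap 52 mm across from 148 to 176 mm high. 0.4 to 0.75 kg. Loose, upright on the bench ahead and to the right, nearer or farther than the jar at random. Origin: centre of its underside, z up
- short_jar: Short amber glass jar with a paper label and a wide white lid: 86 mm across, lid 83 mm across, 76 mm high in all. 0.25 to 0.5 kg. Stands upright, loose. Origin: centre of its underside, z up
- tube_rack: Bystander, loose: blue plastic two-deck rack of capped tubes, 90 x 210 x 78 mm, beyond the bay. Origin: centre of its underside, long side along its y
- beaker: Bystander, loose: open glass beaker, 72 mm across, 95 mm high, far right. Origin: centre of its underside
- tip_box: Bystander, loose: grey box with clear lid, 85 x 120 x 72 mm, on the left between the robot and the bay. Origin: centre of its underside, long side along its y
There are look-alikes about, which are no part of the job. What is shaped like the tall_bottle but pink is not meant.

How it is judged:
By the outcome, as a careful person would: the job done as asked, in the order asked, and still so for the second after the job is handed in, with the robot touching nothing.
It also fails if it takes over 72 s, if anything falls off the work surface, if the arm or the gripper's body presses on something with over 40 N, if the wrist force passes 120 N, or if a joint passes its speed limit or range.

## Working session

There is one attempt and no reset: what is moved stays moved. The work goes in short steps, Python scripts to look and compute and a tool call to move; the robot and the scene stay as the last step left them, time stands still between calls to the robot, and variables do not carry over. Pictures are saved under pics/ and viewed, at most 10 in all, crops included, and the job is handed in when it is done.

Besides the shell and the picture viewer there is one more tool, called by a JSON object that holds its "op" and its "data", one argument or row to a line. send_rows: Moves the arm, as the interface text tells. Its arguments: {"type":"object","properties":{"targets":{"type":"array","items":{"type":"array","items":{"type":"array","items":{"type":"number"}}}},"newtons":{"type":"number"}},"required":["targets"]}

```bash
mkdir -p pics
cat > h.py <<'E'
import numpy as np, cv2
from station import manip
def grab(n,f):
    c=manip.get_calibration(n); im=manip.grab_frame(n); cv2.imwrite(f'pics/{f}.png',im[:,:,::-1]); return im,c
def ray(c,u,v,z):
    f=210/np.tan(np.radians(c['vfov'])/2); T=np.array(c['world_to_cam']); R=T[:3,:3]; o=-R.T@T[:3,3]
    d=R.T@np.array([(u-c['cx'])/f,(v-c['cy'])/f,1]); return o+d*(z-o[2])/d[2]
def proj(c,p):
    f=210/np.tan(np.radians(c['vfov'])/2); T=np.array(c['world_to_cam']); q=T[:3,:3]@np.array(p)+T[:3,3]
    return q[:2]/q[2]*f+[c['cx'],c['cy']]
E
python3 - <<'E'
from h import *
for n in ('scene','top'):
    im,c=grab(n,n+'0'); T=np.array(c['world_to_cam']); print(n,c['vfov'],c['cx'],c['cy'],-T[:3,:3].T@T[:3,3],T[:3,:3].round(2).tolist(), [k for k in c])
print(manip.get_state())
E
```

```text
scene 43.20193515435796 277.9395794839688 205.42884761229402 [1.05553386 0.75987179 1.34304671] [[-0.82, 0.58, -0.01], [0.47, 0.66, -0.59], [-0.33, -0.49, -0.81]] ['vfov', 'cx', 'cy', 'world_to_cam']
top 42.106696922825435 264.8742389975962 207.10256983157947 [ 0.2189094  -0.00910638  1.71561178] [[-0.02, -1.0, -0.01], [-0.98, 0.02, -0.18], [0.18, 0.01, -0.98]] ['vfov', 'cx', 'cy', 'world_to_cam']
{'clock': 0.1, 'joint_pos': array([ 1.01801993e+00,  1.50987769e-01,  1.43796874e+00, -4.80508855e-06,
        1.55383146e+00, -1.33982342e-01]), 'joint_vel': array([ 0.00082213, -0.00180976, -0.00140057, -0.00052996, -0.00093537,
        0.00047356]), 'effort': array([ 5.75765283e-03, -7.14390063e+01, -5.71791387e+01, -4.09362724e-05,
        7.26102095e-03, -5.11543021e-06]), 'position': array([0.23371358, 0.52510034, 0.22750547]), 'eef_rot': array([ 2.07870057e-01,  9.78156267e-01, -5.63576650e-04, -1.98952163e-04]), 'contact_force': array([-0.25845783, -0.44087721, -0.30146099]), 'wrist_torque': array([-0.04774996,  0.01257837,  0.04004177]), 'grip_force': 0.0, 'finger_gap': 0.08568894580649936}
```

View pics/scene0.png

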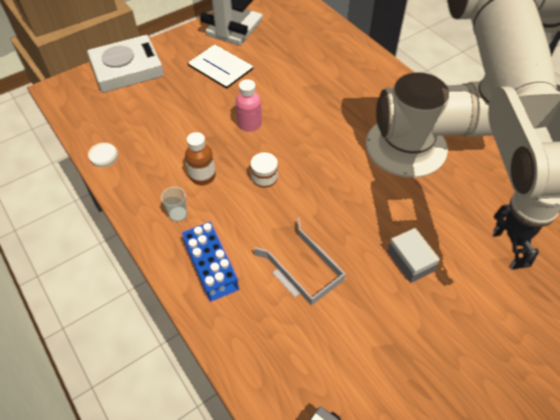

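View pics/top0.png

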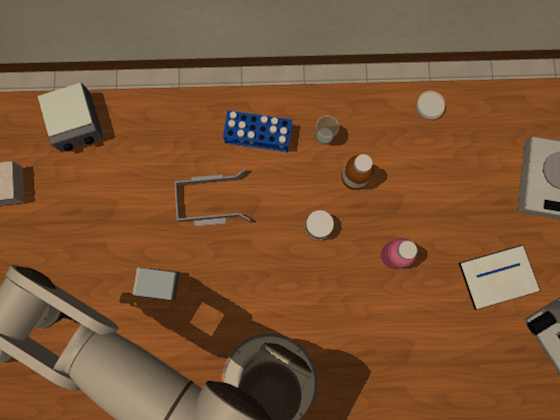

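The tall bottle could be confused with the amber bottle at scene (200,160) / top (358,172) or the pink one at scene (250,107) / top (402,252). I choose the amber one. For the jar, the lid at scene (264,160) / top (320,224) is the candidate; the white disc at top (431,105) has no body and is not it. The bay is at top (178–245, 175–222).

Run:
```python
from h import *
t=cv2.imread('pics/top0.png'); s=cv2.imread('pics/scene0.png')
a=cv2.resize(t[140:250,165:395],None,fx=3.4,fy=3.4,interpolation=cv2.INTER_CUBIC)[:374,:782]
b=cv2.resize(s[125:310,150:355],None,fx=3.2,fy=3.2,interpolation=cv2.INTER_CUBIC)
cv2.imwrite('pics/ta.png',a); cv2.imwrite('pics/sa.png',b[:592])
```

```text
(no output)
```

View pics/ta.png

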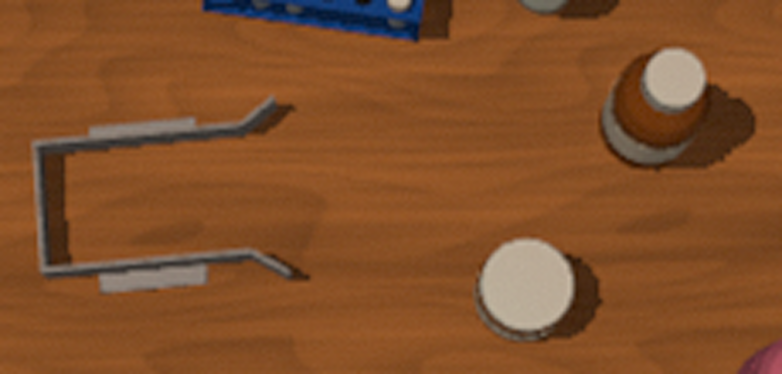

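View pics/sa.png

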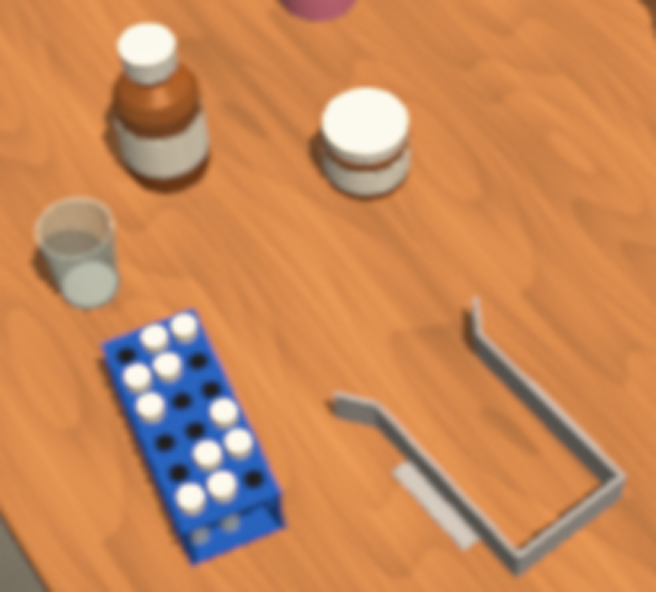

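The top crop shows the bay's rim corners at (36,144), (44,274) and mouth ends at (240,127), (250,250), the amber bottle's cap at (674,79) and the jar lid at (527,286). The scene crop shows the same amber bottle with its white cap at (147,44), the lid at (365,120), the rim corners at (621,478), (517,560) and mouth ends at (477,336), (377,404).

```bash
cat >> h.py <<'E'
def both(ct,cs,pt,ps):
    f=lambda c:210/np.tan(np.radians(c['vfov'])/2); P=lambda c:np.array([[f(c),0,c['cx']],[0,f(c),c['cy']],[0,0,1]])@np.array(c['world_to_cam'])[:3]
    X=cv2.triangulatePoints(P(ct),P(cs),np.array(pt,float),np.array(ps,float)); return X[:3,0]/X[3,0]
E
python3 - <<'E'
from h import *
ct=manip.get_calibration('top'); cs=manip.get_calibration('scene')
T=lambda u,v:((u+.5)/3.4+164.5,(v+.5)/3.4+139.5); S=lambda u,v:((u+.5)/3.2+149.5,(v+.5)/3.2+124.5)
for n,a,b,z in [('backfar',(36,144),(517,557),.04),('backnear',(44,274),(622,478),.04),('mfar',(240,127),(378,404),.04),('mnear',(250,250),(477,336),.04),('cap',(674,79),(147,44),.176),('lid',(527,286),(365,120),.076)]:
    print(n,ray(ct,*T(*a),z).round(4),ray(cs,*S(*b),z).round(4),both(ct,cs,T(*a),S(*b)).round(4))
# sub-pixel: white blobs
for n,c in (('top',ct),('scene',cs)):
    im=cv2.imread(f'pics/{n}0.png'); hsv=cv2.cvtColor(im,cv2.COLOR_BGR2HSV)
    m=((hsv[...,1]<60)&(hsv[...,2]>150)).astype('uint8')
    k,l,st,ce=cv2.connectedComponentsWithStats(m)
    for i in range(1,k):
        if 60<st[i,4]<1500: print(n,ce[i].round(1),st[i].tolist())
E
```

```text
backfar [0.6177 0.2812 0.04  ] [0.6234 0.2841 0.04  ] [0.6202 0.2819 0.0321]
backnear [0.4953 0.2729 0.04  ] [0.5037 0.2769 0.04  ] [0.498  0.2738 0.0289]
mfar [0.6291 0.0915 0.04  ] [0.634  0.0928 0.04  ] [0.6314 0.091  0.0346]
mnear [0.513  0.0838 0.04  ] [0.5186 0.0854 0.04  ] [0.515  0.0832 0.0336]
cap [ 0.6287 -0.2886  0.176 ] [ 0.6322 -0.2875  0.176 ] [ 0.6303 -0.2898  0.1725]
lid [ 0.468  -0.1652  0.076 ] [ 0.4722 -0.164   0.076 ] [ 0.4695 -0.1663  0.0715]
top [430.7 104.5] [418, 94, 26, 22, 469]
top [540.6 175.5] [526, 138, 34, 76, 1454]
top [362.9 162.6] [355, 155, 17, 16, 219]
top [319.5 223.4] [307, 211, 26, 26, 546]
top [407.4 249.5] [399, 241, 18, 18, 244]
top [551.9 341.6] [538, 324, 22, 43, 457]
scene [154.7   7.7] [125, 0, 73, 25, 913]
scene [251.4  19.9] [241, 11, 21, 21, 246]
scene [220.2  65. ] [189, 45, 63, 41, 1348]
scene [ 9.5 63.5] [0, 50, 24, 28, 453]
scene [247.   87.1] [239, 80, 16, 16, 196]
scene [455.8 111.1] [434, 90, 39, 40, 1109]
scene [391.5 104.1] [389, 93, 6, 25, 82]
scene [482.9 114.5] [478, 98, 11, 31, 284]
scene [195.8 140.8] [187, 133, 17, 18, 240]
scene [428.4 141.3] [422, 134, 12, 15, 76]
scene [102.5 154.3] [89, 144, 28, 22, 485]
scene [428.9 160.6] [412, 146, 35, 30, 683]
scene [263.7 163.6] [251, 153, 26, 23, 472]
scene [203.  172.4] [192, 163, 22, 17, 222]
scene [266.3 180.7] [257, 175, 20, 10, 103]
scene [550.5 200.5] [539, 197, 21, 9, 144]
scene [177.2 212.5] [168, 204, 19, 17, 216]
scene [544.4 216.5] [520, 207, 40, 16, 181]
scene [207.2 226.4] [202, 222, 11, 10, 74]
scene [199.8 234.5] [194, 225, 13, 19, 131]
scene [318.2 272.7] [274, 227, 71, 72, 201]
scene [415.2 250.2] [392, 229, 47, 44, 1079]
scene [194.6 247.5] [189, 239, 12, 18, 131]
scene [222.1 258.4] [216, 250, 15, 18, 139]
scene [216.8 271.8] [210, 263, 14, 19, 139]
scene [286.  282.3] [274, 269, 25, 27, 189]
scene [209.2 280.3] [205, 276, 9, 10, 74]
```

The two views agree to about 5 mm. Means: bottle (0.630,-0.288), jar (0.470,-0.165), bay back about (0.560,0.275), mouth (0.574,0.088), axis tilted about 4°. Heights and the 121 mm bay width match what was given.

Plan: use the half-closed fingers as a cradle, with the tool tilted about 40° toward the bay so the gripper body stays clear of the bottle.

{"op": "send_rows", "data": {
  "targets": [
    [[120,-16,-13,-1,0,0,0.5],[120,-32,-26.5,-2,0,0,1.08],[120,-32,-26.5,-2,0,0,1.08],[120,-32,-26.5,-2,0,0,1.08],[120,-32,-26.5,-2,0,0,1.08],[120,-32,-26.5,-2,0,0,1.08],[120,-32,-26.5,-2,0,0,1.08],[120,-32,-26.5,-2,0,0,1.08]]
  ]
}}

```text
clock: 0.9
position: [0.4116, 0.1654, 0.2474]
eef_rot: [0.683, 0.73, 0.0, 0.0]
contact_force: [1.1, 0.9, -0.9]
finger_gap: 0.0453
grip_force: 0.0
```

```bash
cat >> h.py <<'E'
from scipy.spatial.transform import Rotation as Ro
U=np.array([-.072,.9974,0]); V=np.array([.9974,.072,0])
def goal(t): # tool tilted t rad toward push direction
    return Ro.from_matrix(np.c_[U,V,[0,0,-1]])*Ro.from_rotvec([0,t,0])
def plan(p,t,s=None):
    s=s or manip.get_state(); R=Ro.from_quat(s['eef_rot'])
    print('at',s['position'].round(4),'t',s['clock'],'gap',round(s['finger_gap'],4),'F',s['contact_force'].round(1),'shift cm',(R.inv().apply(np.array(p)-s['position'])*100).round(1),'turn',(R.inv()*goal(t)).as_rotvec().round(3))
E
python3 - <<'E'
from h import *
plan([.50,-.20,.25],0); plan([.52,-.40,.25],.3)
c=manip.get_calibration('top')
print('pink',ray(c,407.4,249.5,.176))
E
```

```text
at [0.4116 0.1654 0.2474] t 0.9 gap 0.0453 F [ 1.1  0.9 -0.9] shift cm [-37.    6.4  -0.3] turn [ 0.     0.    -0.006]
at [0.4116 0.1654 0.2474] t 0.9 gap 0.0453 F [ 1.1  0.9 -0.9] shift cm [-57.1   7.1  -0.3] turn [ 0.001  0.3   -0.006]
pink [ 0.37338662 -0.4000103   0.176     ]
```

{"op": "send_rows", "data": {
  "targets": [
    [[120,-5,1,-1,0,0,0],[120,-10,2,-1,0,0,0],[120,-15,3,-1,0,0,0],[120,-20,4,-1,0,0,0],[120,-25,5,-1,0,0,0],[120,-30,6,-1,0,0,0],[120,-35,6.5,-1,0,0,0],[120,-37,6.5,-1,0,0,0]]
  ]
}}

```text
clock: 1.7
position: [0.5028, -0.2004, 0.2565]
eef_rot: [0.682, 0.731, -0.0, -0.0]
contact_force: [0.5, 0.6, -0.1]
finger_gap: 0.0451
grip_force: 0.0
```

Run:
```python
from h import *
plan([.52,-.43,.26],.7); plan([.635,-.43,.22],.7)
```

```text
at [ 0.5028 -0.2004  0.2565] t 1.7 gap 0.0451 F [ 0.5  0.6 -0.1] shift cm [-23.    0.1  -0.4] turn [-0.     0.7   -0.002]
at [ 0.5028 -0.2004  0.2565] t 1.7 gap 0.0451 F [ 0.5  0.6 -0.1] shift cm [-23.8  11.6   3.6] turn [-0.     0.7   -0.002]
```

{"op": "send_rows", "data": {
  "targets": [
    [[120,-5,0,-0.5,0,0,0],[120,-10,0,-0.5,0,0,0],[120,-15,0,-0.5,0,0,0],[120,-20,0,-0.5,0,0,0],[120,-23,3,-0.5,0,0.12,0],[120,-23,7,-0.5,0,0.24,0],[120,-23,11,-0.5,0,0.36,0],[120,-23,12,-0.5,0,0.5,0]]
  ]
}}

```text
clock: 2.5
position: [0.6294, -0.4188, 0.263]
eef_rot: [0.671, 0.717, 0.129, -0.136]
contact_force: [1.2, -0.3, 0.9]
finger_gap: 0.0453
grip_force: 0.0
```

Run:
```python
from h import *
plan([.635,-.40,.12],.7); plan([.635,-.38,.04],.7); print(manip.get_state()['joint_pos'].round(2)); grab('scene','s1')
```

```text
at [ 0.6294 -0.4188  0.263 ] t 2.5 gap 0.0453 F [ 1.2 -0.3  0.9] shift cm [-3.5  0.6 14. ] turn [ 0.006  0.324 -0.005]
at [ 0.6294 -0.4188  0.263 ] t 2.5 gap 0.0453 F [ 1.2 -0.3  0.9] shift cm [-4.6  0.8 22.2] turn [ 0.006  0.324 -0.005]
[-0.79  0.76  0.55  0.28  2.1  -0.75]
```

View pics/s1.png

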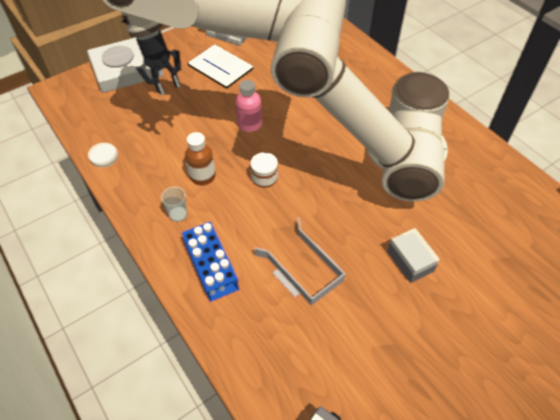

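The gripper is at (160,70), behind the bottle at (200,160), and nothing has been disturbed. Next I descend behind it.

{"op": "send_rows", "data": {
  "targets": [
    [[120,-1,0.5,4,0,0.12,0],[120,-2.5,0.5,8,0,0.24,0],[120,-3.5,0.5,12,0,0.32,0],[120,-4.5,0.5,15,0,0.32,0],[120,-5.5,0.5,18,0,0.32,0],[120,-5.5,0.5,20,0,0.32,0],[120,-5.5,0.5,20.5,0,0.32,0],[120,-5.5,0.5,20.5,0,0.32,0]]
  ]
}}

```text
clock: 3.35
position: [0.6323, -0.3947, 0.0523]
eef_rot: [0.643, 0.686, 0.233, -0.247]
contact_force: [0.1, -0.6, 1.1]
finger_gap: 0.045
grip_force: 0.0
```

Run:
```python
from h import *
plan([.633,-.36,.045],.7); plan([.631,-.30,.045],.7); plan([.584,-.04,.045],.7); print(manip.get_state()['joint_pos'].round(2))
im,c=grab('scene','s2'); im2,_=grab('top','t2')
cv2.imwrite('pics/s2c.png',cv2.resize(np.hstack([im[40:220,100:300],im2[110:290,320:520]])[:,:,::-1],None,fx=2,fy=2))
```

```text
at [ 0.6323 -0.3947  0.0523] t 3.35 gap 0.045 F [ 0.1 -0.6  1.1] shift cm [2.2 0.3 2.8] turn [ 0.006  0.006 -0.004]
at [ 0.6323 -0.3947  0.0523] t 3.35 gap 0.045 F [ 0.1 -0.6  1.1] shift cm [6.8 0.5 6.6] turn [ 0.006  0.006 -0.004]
at [ 0.6323 -0.3947  0.0523] t 3.35 gap 0.045 F [ 0.1 -0.6  1.1] shift cm [27.  -2.5 23.4] turn [ 0.006  0.006 -0.004]
[-0.84  0.96  0.73  0.45  1.99 -0.83]
```

View pics/s2c.png

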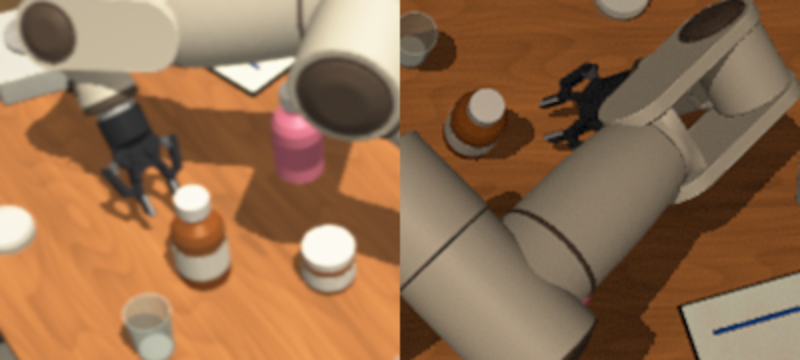

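The fingers are lined up with the bottle (crop: bottle (200,235), fingers (145,195)). Making gentle contact and pushing.

{"op": "send_rows", "data": {
  "targets": [
    [[120,0.5,0.1,1.3,0,0,0],[120,1.3,0.2,2,0,0,0],[120,2,0.3,2.6,0,0,0],[120,2.6,0.3,3.1,0,0,0],[120,3.2,0.3,3.6,0,0,0],[120,3.8,0.3,4.1,0,0,0],[120,4.6,0.3,4.75,0,0,0],[120,5.4,0.3,5.4,0,0,0]]
  ]
}}

```text
clock: 4.25
position: [0.6306, -0.3185, 0.0456]
eef_rot: [0.643, 0.687, 0.233, -0.246]
contact_force: [0.6, -3.3, 1.3]
finger_gap: 0.0452
grip_force: 1.9
```

Run:
```python
from h import *
plan([.584,-.04,.045],.7)
plan([.61,-.18,.045],.7)
```

```text
at [ 0.6306 -0.3185  0.0456] t 4.25 gap 0.0452 F [ 0.6 -3.3  1.3] shift cm [21.6 -2.9 18. ] turn [ 0.007  0.008 -0.004]
at [ 0.6306 -0.3185  0.0456] t 4.25 gap 0.0452 F [ 0.6 -3.3  1.3] shift cm [10.7 -1.2  9. ] turn [ 0.007  0.008 -0.004]
```

{"op": "send_rows", "data": {
  "targets": [
    [[120,0.9,-0.1,0.75,0,0,0],[120,2.1,-0.2,1.75,0,0,0],[120,3.4,-0.4,2.85,0,0,0],[120,4.8,-0.5,4.0,0,0,0],[120,6.2,-0.7,5.2,0,0,0],[120,7.6,-0.8,6.4,0,0,0],[120,9.0,-1.0,7.55,0,0,0],[120,10.4,-1.2,8.7,0,0,0]]
  ]
}}

```text
clock: 5.05
position: [0.6096, -0.1837, 0.0453]
eef_rot: [0.643, 0.687, 0.233, -0.246]
contact_force: [1.0, -4.2, 1.9]
finger_gap: 0.0454
grip_force: 2.3
```

{"op": "send_rows", "data": {
  "targets": [
    [[120,1.4,-0.2,1.2,0,0,0],[120,2.8,-0.4,2.35,0,0,0],[120,4.2,-0.6,3.55,0,0,0],[120,5.5,-0.8,4.6,0,0,0],[120,6.8,-1.0,5.7,0,0,0],[120,8.0,-1.2,6.7,0,0,0],[120,9.0,-1.4,7.6,0,0,0],[120,9.5,-1.5,8.0,0,0,0]]
  ]
}}

```text
clock: 5.85
position: [0.5867, -0.0605, 0.0446]
eef_rot: [0.643, 0.687, 0.233, -0.246]
contact_force: [0.8, -5.6, 3.4]
finger_gap: 0.0453
grip_force: 3.4
```

Run:
```python
from h import *
plan([.584,-.04,.045],.7)
im,c=grab('top','t3')
hsv=cv2.cvtColor(im,cv2.COLOR_RGB2HSV); m=((hsv[...,1]<60)&(hsv[...,2]>150)).astype('uint8')
k,l,st,ce=cv2.connectedComponentsWithStats(m)
for i in range(1,k):
    if 150<st[i,4]<700: print(ce[i].round(1),st[i].tolist(),ray(c,*ce[i],.176).round(3))
```

```text
at [ 0.5867 -0.0605  0.0446] t 5.85 gap 0.0453 F [ 0.8 -5.6  3.4] shift cm [ 1.6 -0.1  1.3] turn [ 0.007  0.008 -0.003]
[430.7 104.5] [418, 94, 26, 22, 471] [ 0.802 -0.499  0.176]
[271.5 180.2] [263, 172, 17, 17, 221] [ 0.584 -0.022  0.176]
[407.4 249.5] [399, 241, 18, 18, 242] [ 0.373 -0.4    0.176]
[552.2 342.4] [538, 324, 22, 43, 271] [ 0.11  -0.776  0.176]
```

Run:
```python
from h import *
im,c=grab('scene','s4'); im2,_=grab('top','t4')
cv2.imwrite('pics/s4c.png',cv2.resize(np.hstack([im[130:310,170:370],im2[110:290,160:360]])[:,:,::-1],None,fx=2,fy=2))
```

```text
(no output)
```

View pics/s4c.png

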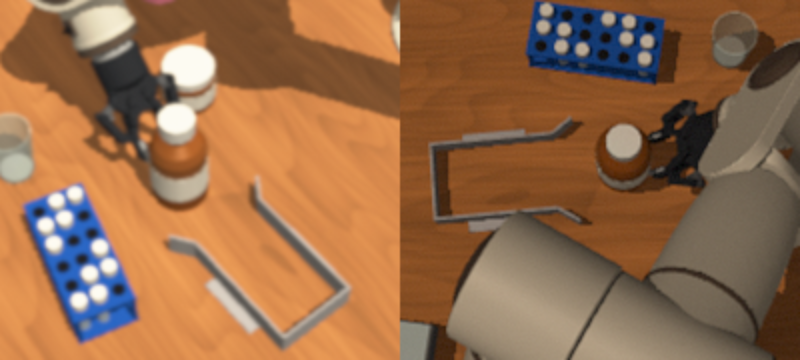

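The bottle stands upright at (178,155 in the crop) just ahead of the bay mouth, and is about 4 mm off the axis. Pushing on along the axis.

{"op": "send_rows", "data": {
  "targets": [
    [[120,0.8,-0.1,0.65,0,0,0],[120,2.0,-0.2,1.65,0,0,0],[120,3.3,-0.3,2.75,0,0,0],[120,4.6,-0.4,3.85,0,0,0],[120,6.0,-0.4,5.0,0,0,0],[120,7.3,-0.4,6.1,0,0,0],[120,8.5,-0.4,7.15,0,0,0],[120,9.2,-0.4,7.75,0,0,0]]
  ]
}}

```text
clock: 6.8
position: [0.5751, 0.0589, 0.0434]
eef_rot: [0.643, 0.687, 0.233, -0.247]
contact_force: [-0.2, -8.3, 7.0]
finger_gap: 0.0454
grip_force: 4.2
```

{"op": "send_rows", "data": {
  "targets": [
    [[120,1.3,0,1.1,0,0,0],[120,2.6,0,2.2,0,0,0],[120,3.9,0,3.3,0,0,0],[120,5.2,0,4.4,0,0,0],[120,6.3,0,5.3,0,0,0],[120,7.2,0,6.05,0,0,0],[120,7.8,0,6.6,0,0,0],[120,8.2,0,6.9,0,0,0]]
  ]
}}

```text
clock: 7.6
position: [0.5683, 0.1654, 0.0427]
eef_rot: [0.643, 0.687, 0.233, -0.246]
contact_force: [-0.2, -5.8, 5.0]
finger_gap: 0.0449
grip_force: 4.1
```

```bash
cat >> h.py <<'E'
def caps():
  for n,A in (('top',(150,700)),('scene',(150,700))):
    c=manip.get_calibration(n); im=manip.grab_frame(n)
    hsv=cv2.cvtColor(im,cv2.COLOR_RGB2HSV); m=((hsv[...,1]<60)&(hsv[...,2]>150)).astype('uint8')
    k,l,st,ce=cv2.connectedComponentsWithStats(m)
    for i in range(1,k):
        if A[0]<st[i,4]<A[1]:
            for z,a in ((.176,'bottle'),(.076,'jar')):
                p=ray(c,*ce[i],z)
                if .4<p[0]<.7 and -.25<p[1]<.3: print(n,a,st[i,4],p.round(4),'off-axis mm',round(1000*(p-[.574,.088,0])@V,1))
E
python3 - <<'E'
from h import *
plan([.566,.193,.045],.7); caps()
E
```

```text
at [0.5683 0.1654 0.0427] t 7.6 gap 0.0449 F [-0.2 -5.8  5. ] shift cm [ 2.3 -0.1  1.6] turn [ 0.007  0.008 -0.004]
top bottle 226 [0.5658 0.2037 0.176 ] off-axis mm 0.2
top jar 226 [0.5884 0.2175 0.076 ] off-axis mm 23.7
scene bottle 336 [0.5722 0.2094 0.176 ] off-axis mm 7.0
scene jar 336 [0.5308 0.1622 0.076 ] off-axis mm -37.7
scene bottle 186 [0.6286 0.2967 0.176 ] off-axis mm 69.5
scene jar 186 [0.592 0.257 0.076] off-axis mm 30.1
scene bottle 191 [0.6924 0.2627 0.176 ] off-axis mm 130.7
scene jar 191 [0.6613 0.2201 0.076 ] off-axis mm 96.6
scene bottle 184 [0.6304 0.287  0.176 ] off-axis mm 70.6
scene jar 184 [0.594  0.2465 0.076 ] off-axis mm 31.3
```

{"op": "send_rows", "data": {
  "targets": [
    [[120,0.4,0,0.3,0,0,0],[120,0.8,0,0.6,0,0,0],[120,1.2,0,0.95,0,0,0],[120,1.5,0,1.2,0,0,0],[120,1.75,0,1.4,0,0,0]]
  ]
}}

```text
clock: 8.2
position: [0.5665, 0.188, 0.0427]
eef_rot: [0.643, 0.687, 0.233, -0.247]
contact_force: [0.6, -3.1, 1.0]
finger_gap: 0.0453
grip_force: 2.0
```

{"op": "send_rows", "data": {
  "targets": [
    [[120,0.1,0,0.08,0,0,0],[120,0.2,0,0.16,0,0,0],[120,0.3,0,0.24,0,0,0]]
  ]
}}

```text
clock: 8.5
position: [0.5664, 0.1915, 0.0429]
eef_rot: [0.643, 0.687, 0.233, -0.247]
contact_force: [-0.4, -4.5, 0.4]
finger_gap: 0.0452
grip_force: 1.9
```

Not yet at the wall. I'll push on in small steps and watch the force.

{"op": "send_rows", "data": {
  "targets": [
    [[120,0.15,0,0.12,0,0,0],[120,0.3,0,0.25,0,0,0],[120,0.3,0,0.25,0,0,0]]
  ]
}}

```text
clock: 8.8
position: [0.5661, 0.1955, 0.0429]
eef_rot: [0.643, 0.687, 0.233, -0.247]
contact_force: [0.5, -2.7, -0.1]
finger_gap: 0.0449
grip_force: 1.7
```

{"op": "send_rows", "data": {
  "targets": [
    [[120,0.15,0,0.12,0,0,0],[120,0.3,0,0.25,0,0,0],[120,0.3,0,0.25,0,0,0]]
  ]
}}

```text
clock: 9.1
position: [0.5667, 0.1971, 0.043]
eef_rot: [0.643, 0.687, 0.233, -0.245]
contact_force: [-2.7, -31.0, 9.1]
finger_gap: 0.0452
grip_force: 16.9
```

Run:
```python
from h import *
plan([.566,.193,.045],.7); caps()
```

```text
at [0.5667 0.1971 0.043 ] t 9.1 gap 0.0452 F [ -2.7 -31.    9.1] shift cm [-0.2 -0.1 -0.4] turn [ 0.008  0.011 -0.004]
top bottle 231 [0.5638 0.2361 0.176 ] off-axis mm 0.5
top jar 231 [0.5862 0.252  0.076 ] off-axis mm 24.0
scene bottle 342 [0.5694 0.2404 0.176 ] off-axis mm 6.4
scene jar 342 [0.5277 0.1959 0.076 ] off-axis mm -38.4
scene jar 325 [0.5926 0.2728 0.076 ] off-axis mm 31.8
scene bottle 190 [0.6924 0.2628 0.176 ] off-axis mm 130.6
scene jar 190 [0.6612 0.2202 0.076 ] off-axis mm 96.5
```

31 N: the bottle is against the back wall, 0.5 mm off axis. Backing straight out, then going to the jar.

{"op": "send_rows", "data": {
  "targets": [
    [[120,-1,0,-0.85,0,0,0],[120,-3.5,0,-2.95,0,0,0],[120,-6.5,0,-5.5,0,0,0],[120,-9.5,0,-8.0,0,0,0],[120,-12.5,0,-10.5,0,0,0],[120,-15,0,-12.6,0,0,0],[120,-16.5,0,-13.9,0,0,0],[120,-16.5,0,-13.9,0,0,0]]
  ]
}}

```text
clock: 10.0
position: [0.5802, -0.018, 0.0443]
eef_rot: [0.644, 0.686, 0.233, -0.247]
contact_force: [-0.1, -0.3, 0.1]
finger_gap: 0.0448
grip_force: 0.0
```

```bash
cat >> h.py <<'E'
def setdir(d):
    global U,V
    U=np.array([d[0],d[1],0])/np.hypot(*d); V=np.array([U[1],-U[0],0])
E
python3 - <<'E'
from h import *
caps()
J=np.array([.470,-.165]); setdir([.111,.165]); print(U)
plan([.566,-.03,.2],.7)
P=J-.12*U[:2]; plan([*P,.2],.7); plan([*P,.045],.7)
E
```

```text
top bottle 231 [0.5637 0.2345 0.176 ] off-axis mm 0.3
top jar 231 [0.5861 0.2503 0.076 ] off-axis mm 23.8
scene bottle 503 [ 0.571  -0.1878  0.176 ] off-axis mm -22.8
scene bottle 470 [ 0.5209 -0.0876  0.176 ] off-axis mm -65.6
scene jar 470 [ 0.4751 -0.1602  0.076 ] off-axis mm -116.5
scene bottle 359 [0.5699 0.2364 0.176 ] off-axis mm 6.6
scene jar 359 [0.5283 0.1915 0.076 ] off-axis mm -38.1
scene jar 344 [0.5928 0.2724 0.076 ] off-axis mm 32.1
scene bottle 192 [0.6924 0.2628 0.176 ] off-axis mm 130.7
scene jar 192 [0.6613 0.2202 0.076 ] off-axis mm 96.6
[-0.072   0.9974  0.    ]
at [ 0.5797 -0.0156  0.0444] t 10.1 gap 0.0454 F [0.5 0.7 0.1] shift cm [  8.9  -1.4 -12.8] turn [-0.42   0.006  0.505]
at [ 0.5797 -0.0156  0.0444] t 10.1 gap 0.0454 F [0.5 0.7 0.1] shift cm [-10.2 -11.8 -28.7] turn [-0.42   0.006  0.505]
at [ 0.5797 -0.0156  0.0444] t 10.1 gap 0.0454 F [0.5 0.7 0.1] shift cm [-20.1 -11.8 -16.8] turn [-0.42   0.006  0.505]
```

{"op": "send_rows", "data": {
  "targets": [
    [[120,2.5,0,-3,-0.05,0,0.06],[120,5,0,-6,-0.1,0,0.12],[120,7.5,0,-9,-0.16,0,0.19],[120,10,0,-12,-0.22,0,0.26],[120,10.3,0,-12.2,-0.28,0,0.34],[120,10.3,0,-12.2,-0.35,0,0.42],[120,10.3,0,-12.2,-0.42,0,0.5],[120,10.3,0,-12.2,-0.42,0,0.5]]
  ]
}}

```text
clock: 10.9
position: [0.5783, -0.0127, 0.2046]
eef_rot: [0.828, 0.444, 0.302, -0.158]
contact_force: [0.8, 0.5, -0.6]
finger_gap: 0.0453
grip_force: 0.0
```

Run:
```python
import h; from h import *
J=np.array([.472,-.163]); h.setdir([.111,.165]); u=h.U[:2]; print(u)
P=J-.12*u; print(P); plan([*P,.2],.7); plan([*P,.045],.7)
```

```text
[0.55817669 0.82972211]
[ 0.4050188  -0.26256665]
at [ 0.5783 -0.0127  0.2046] t 10.9 gap 0.0453 F [ 0.8  0.5 -0.6] shift cm [-23.6  -0.5 -19.1] turn [0.002 0.004 0.006]
at [ 0.5783 -0.0127  0.2046] t 10.9 gap 0.0453 F [ 0.8  0.5 -0.6] shift cm [-33.6  -0.6  -7.3] turn [0.002 0.004 0.006]
```

With a 40° tilt here the gripper would come close to the pink bottle. The jar is only 76 mm high, so a vertical tool clears it (body at about 96 mm).

{"op": "send_rows", "data": {
  "targets": [
    [[120,-3,0,-2.4,0,-0.1,0],[120,-6,0,-4.8,0,-0.2,0],[120,-9.5,0,-7.6,0,-0.3,0],[120,-13,0,-10.5,0,-0.4,0],[120,-16.5,0,-13.4,0,-0.5,0],[120,-20,0,-16.2,0,-0.6,0],[120,-23,0,-18.7,0,-0.7,0],[120,-23.5,-0.5,-19,0,-0.7,0]]
  ]
}}

```text
clock: 11.7
position: [0.407, -0.2644, 0.1995]
eef_rot: [0.881, 0.473, -0.002, 0.004]
contact_force: [1.1, 0.4, -0.3]
finger_gap: 0.045
grip_force: 0.0
```

Run:
```python
import h; from h import *
J=np.array([.472,-.163]); h.setdir([.111,.165]); u=h.U[:2]
P=J-.105*u; plan([*P,.2],0); plan([*P,.045],0)
```

```text
at [ 0.407  -0.2644  0.1995] t 11.7 gap 0.045 F [ 1.1  0.4 -0.3] shift cm [ 1.5 -0.3 -0.1] turn [0.004 0.008 0.007]
at [ 0.407  -0.2644  0.1995] t 11.7 gap 0.045 F [ 1.1  0.4 -0.3] shift cm [ 1.7 -0.3 15.4] turn [0.004 0.008 0.007]
```

{"op": "send_rows", "data": {
  "targets": [
    [[120,0,-0.3,4,0,0,0],[120,0,-0.3,8,0,0,0],[120,0,-0.3,12,0,0,0],[120,0,-0.3,14.5,0,0,0],[120,0,-0.3,15.4,0,0,0],[120,1,-0.3,15.4,0,0,0],[120,2,-0.3,15.4,0,0,0],[120,3,-0.3,15.4,0,0,0]]
  ]
}}

```text
clock: 12.5
position: [0.4233, -0.2372, 0.0467]
eef_rot: [0.882, 0.472, -0.0, 0.004]
contact_force: [0.1, -0.4, 0.3]
finger_gap: 0.0453
grip_force: 0.0
```

{"op": "send_rows", "data": {
  "targets": [
    [[120,1,0,0,0,0,0],[120,2,0,0,0,0,0],[120,3,0,0,0,0,0],[120,4,0,0,0,0,0],[120,5,0,0,0,0,0],[120,6,0,0,0,0,0],[120,7,0,0,0,0,0],[120,8,0,0,0,0,0]]
  ]
}}

```text
clock: 13.3
position: [0.4668, -0.1707, 0.0449]
eef_rot: [0.882, 0.472, -0.001, 0.004]
contact_force: [-2.1, -3.7, 3.1]
finger_gap: 0.0457
grip_force: 2.5
```

Run:
```python
import h; from h import *
h.setdir([.111,.165]); plan([.55,-.04,.045],0)
im,c=grab('scene','s5'); im2,_=grab('top','t5')
cv2.imwrite('pics/s5c.png',cv2.resize(np.hstack([im[90:290,190:390],im2[110:310,180:380]])[:,:,::-1],None,fx=2,fy=2))
```

```text
at [ 0.4668 -0.1707  0.0449] t 13.3 gap 0.0457 F [-2.1 -3.7  3.1] shift cm [15.5 -0.3 -0.1] turn [0.006 0.005 0.004]
```

View pics/s5c.png

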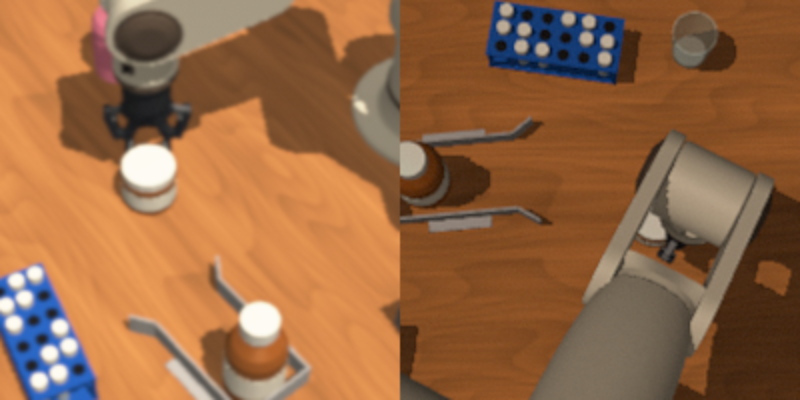

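The jar is upright at crop (148,175), centred between the fingers and moving with them. Locating its lid from the scene view next.

Run:
```python
import h; from h import *
c=manip.get_calibration('scene'); im=manip.grab_frame('scene')
hsv=cv2.cvtColor(im,cv2.COLOR_RGB2HSV); m=((hsv[...,1]<60)&(hsv[...,2]>150)).astype('uint8')
k,l,st,ce=cv2.connectedComponentsWithStats(m)
for i in range(1,k):
    if abs(ce[i]-[264,172]).max()<15 and st[i,4]>100: print(st[i],ray(c,*ce[i],.076)-[.0025,.001,0])
```

```text
[251 162  27  24 512] [ 0.49563454 -0.12619382  0.076     ]
```

{"op": "send_rows", "data": {
  "targets": [
    [[120,1.5,0,0,0,0,0],[120,3.3,0,0,0,0,0],[120,5.3,0,0,0,0,0],[120,7.5,0,0,0,0,0],[120,9.7,0,0,0,0,0],[120,11.7,0,0,0,0,0],[120,13.4,0,0,0,0,0],[120,14.7,0,0,0,0,0]]
  ]
}}

```text
clock: 14.25
position: [0.5482, -0.0487, 0.0443]
eef_rot: [0.882, 0.472, -0.001, 0.004]
contact_force: [-3.9, -5.8, 6.0]
finger_gap: 0.0455
grip_force: 4.0
```

```bash
cat >> h.py <<'E'
def jar(near,B=(.0025,.001,0),z=.076):
    c=manip.get_calibration('scene'); im=manip.grab_frame('scene'); q=proj(c,[*near,z])
    hsv=cv2.cvtColor(im,cv2.COLOR_RGB2HSV); m=((hsv[...,1]<60)&(hsv[...,2]>150)).astype('uint8')
    k,l,st,ce=cv2.connectedComponentsWithStats(m)
    for i in range(1,k):
        if abs(ce[i]-q).max()<18 and st[i,4]>100: p=ray(c,*ce[i],z)-B; print(st[i],p.round(4),'offaxis',((p-[.574,.088,0])@[.9974,.072,0]).round(4))
E
python3 - <<'E'
import h; from h import *
jar((.578,-.003)); J=np.array([.578,-.003]); u=h.U[:2]
for r in (.09,.075): plan([*(J-r*u),.045],0)
E
```

```text
[250 199  29  26 581] [ 0.5757 -0.0066  0.076 ] offaxis -0.0051
[256 224  22  11 107] [0.6071 0.0504 0.076 ] offaxis 0.0303
at [ 0.549  -0.0475  0.0443] t 14.3 gap 0.0458 F [-0.8  0.5  2. ] shift cm [-1.8  5.5 -0. ] turn [ 0.004  0.006 -0.66 ]
at [ 0.549  -0.0475  0.0443] t 14.3 gap 0.0458 F [-0.8  0.5  2. ] shift cm [-0.6  4.5 -0. ] turn [ 0.004  0.006 -0.66 ]
```

{"op": "send_rows", "data": {
  "targets": [
    [[120,-3,0,0,0,0,0],[120,-5,1,0,0,0,-0.1],[120,-5,3,0,0,0,-0.22],[120,-4.5,4.5,0,0,0,-0.34],[120,-3.5,5.5,0,0,0,-0.46],[120,-2.5,5.6,0,0,0,-0.58],[120,-2.3,5.6,0,0,0,-0.66],[120,-2.3,5.6,0,0,0,-0.66]]
  ]
}}

```text
clock: 15.1
position: [0.5817, -0.0992, 0.0443]
eef_rot: [0.681, 0.733, -0.002, 0.003]
contact_force: [1.0, -0.5, -0.1]
finger_gap: 0.0454
grip_force: 0.0
```

Run:
```python
import h; from h import *
jar((.576,-.006)); plan([.5787,-.043,.045],0); plan([.5757,.093,.045],0)
im,c=grab('scene','s6'); im2,_=grab('top','t6')
cv2.imwrite('pics/s6c.png',cv2.resize(np.hstack([im[110:310,190:390],im2[110:310,160:360]])[:,:,::-1],None,fx=2,fy=2))
```

```text
[250 200  29  26 573] [ 0.5775 -0.0038  0.076 ] offaxis -0.0031
at [ 0.5815 -0.0993  0.0444] t 15.15 gap 0.0456 F [ 0.5  0.4 -0.3] shift cm [ 5.6  0.1 -0.1] turn [ 0.001  0.006 -0.002]
at [ 0.5815 -0.0993  0.0444] t 15.15 gap 0.0456 F [ 0.5  0.4 -0.3] shift cm [19.2  0.8 -0.2] turn [ 0.001  0.006 -0.002]
```

View pics/s6c.png

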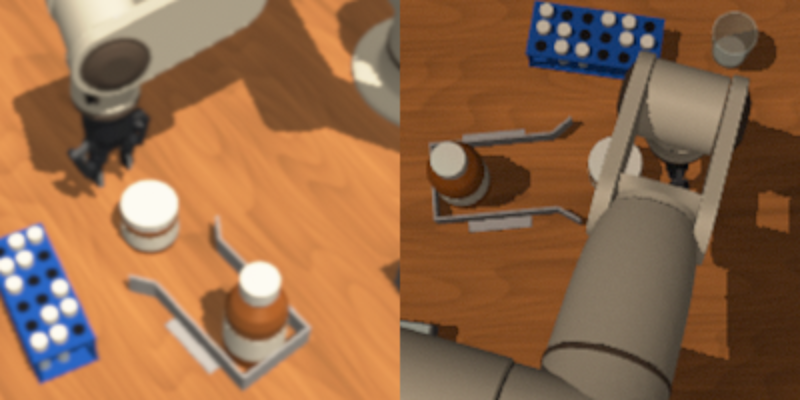

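The jar stands at crop (150,215), lined up with the mouth. The bottle at (258,310) is still at the back. Pushing the jar in.

{"op": "send_rows", "data": {
  "targets": [
    [[120,1.5,0.1,0,0,0,0],[120,3,0.1,0,0,0,0],[120,4,0.1,0,0,0,0],[120,5,0.2,0,0,0,0],[120,6,0.3,0,0,0,0],[120,7.5,0.4,0,0,0,0],[120,9,0.4,0,0,0,0],[120,10,0.4,0,0,0,0]]
  ]
}}

```text
clock: 16.05
position: [0.5786, 0.0022, 0.0441]
eef_rot: [0.681, 0.732, -0.002, 0.003]
contact_force: [-0.2, -3.9, 2.3]
finger_gap: 0.0452
grip_force: 2.2
```

Run:
```python
import h; from h import *
s=manip.get_state(); p=s['position'][:2]; plan([.5737,.094,.045],0); jar(p+.053*h.U[:2])
```

```text
at [0.5786 0.0022 0.0441] t 16.05 gap 0.0452 F [-0.2 -3.9  2.3] shift cm [ 9.2  0.2 -0.2] turn [0.002 0.007 0.   ]
[260 212  30  28 604] [0.5783 0.0523 0.076 ] offaxis 0.0017
```

{"op": "send_rows", "data": {
  "targets": [
    [[120,1.2,0,0,0,0,0],[120,2.6,0,0,0,0,0],[120,4,0,0,0,0,0],[120,5.3,0,0,0,0,0],[120,6.4,0,0,0,0,0],[120,7.3,0,0,0,0,0],[120,7.9,0,0,0,0,0],[120,8.3,0,0,0,0,0]]
  ]
}}

```text
clock: 16.9
position: [0.5727, 0.0844, 0.0436]
eef_rot: [0.681, 0.732, -0.002, 0.003]
contact_force: [0.6, -6.8, 4.9]
finger_gap: 0.0451
grip_force: 3.3
```

{"op": "send_rows", "data": {
  "targets": [
    [[120,0.2,0,0,0,0,0],[120,0.4,0,0,0,0,0],[120,0.6,0,0,0,0,0],[120,0.6,0,0,0,0,0]]
  ]
}}

```text
clock: 17.3
position: [0.5723, 0.0901, 0.0435]
eef_rot: [0.681, 0.732, -0.002, 0.003]
contact_force: [-0.3, -4.1, 3.5]
finger_gap: 0.0452
grip_force: 2.6
```

{"op": "send_rows", "data": {
  "targets": [
    [[120,0.15,0,0,0,0,0],[120,0.3,0,0,0,0,0],[120,0.4,0,0,0,0,0],[120,0.4,0,0,0,0,0]]
  ]
}}

```text
clock: 17.7
position: [0.5721, 0.094, 0.0435]
eef_rot: [0.681, 0.732, -0.002, 0.003]
contact_force: [0.7, -5.3, 5.0]
finger_gap: 0.0452
grip_force: 2.9
```

Run:
```python
import h; from h import *
s=manip.get_state(); p=s['position'][:2]; plan([.5737,.094,.045],0); jar(p+.053*h.U[:2]); jar((.5635,.233),z=.176); caps()
```

```text
at [0.5721 0.094  0.0435] t 17.7 gap 0.0452 F [ 0.7 -5.3  5. ] shift cm [-0.   0.2 -0.1] turn [ 0.002  0.007 -0.   ]
[281 227  49  36 978] [0.5546 0.1586 0.076 ] offaxis -0.0143
[281 227  49  36 978] [0.5939 0.206  0.176 ] offaxis 0.0284
top bottle 234 [0.5637 0.2346 0.176 ] off-axis mm 0.3
top jar 234 [0.5861 0.2504 0.076 ] off-axis mm 23.7
top bottle 214 [0.5307 0.1343 0.176 ] off-axis mm -39.9
top jar 214 [0.5509 0.1436 0.076 ] off-axis mm -19.0
scene bottle 347 [0.6325 0.2998 0.176 ] off-axis mm 73.6
scene jar 347 [0.5963 0.2604 0.076 ] off-axis mm 34.6
scene bottle 187 [0.6924 0.2626 0.176 ] off-axis mm 130.7
scene jar 187 [0.6613 0.22   0.076 ] off-axis mm 96.6
```

Nearly touching. I'll inch forward until the force rises.

{"op": "send_rows", "data": {
  "targets": [
    [[120,0.1,0,0,0,0,0],[120,0.2,0,0,0,0,0],[120,0.2,0,0,0,0,0]]
  ]
}}

```text
clock: 18.2
position: [0.5719, 0.0959, 0.0435]
eef_rot: [0.681, 0.732, -0.002, 0.003]
contact_force: [1.3, -5.4, 4.1]
finger_gap: 0.045
grip_force: 3.1
```

{"op": "send_rows", "data": {
  "targets": [
    [[120,0.1,0,0,0,0,0],[120,0.2,0,0,0,0,0],[120,0.2,0,0,0,0,0]]
  ]
}}

```text
clock: 18.5
position: [0.5718, 0.0979, 0.0435]
eef_rot: [0.681, 0.732, -0.002, 0.003]
contact_force: [0.8, -6.3, 4.3]
finger_gap: 0.0452
grip_force: 3.1
```

{"op": "send_rows", "data": {
  "targets": [
    [[120,0.1,0,0,0,0,0],[120,0.2,0,0,0,0,0],[120,0.2,0,0,0,0,0]]
  ]
}}

```text
clock: 18.8
position: [0.5716, 0.0999, 0.0435]
eef_rot: [0.681, 0.732, -0.002, 0.003]
contact_force: [-0.1, -5.8, 4.8]
finger_gap: 0.045
grip_force: 3.1
```

{"op": "send_rows", "data": {
  "targets": [
    [[120,0.1,0,0,0,0,0],[120,0.2,0,0,0,0,0],[120,0.2,0,0,0,0,0]]
  ]
}}

```text
clock: 19.1
position: [0.5715, 0.1019, 0.0435]
eef_rot: [0.681, 0.732, -0.002, 0.003]
contact_force: [0.6, -5.6, 5.8]
finger_gap: 0.0452
grip_force: 3.2
```

{"op": "send_rows", "data": {
  "targets": [
    [[120,0.1,0,0,0,0,0],[120,0.2,0,0,0,0,0],[120,0.2,0,0,0,0,0]]
  ]
}}

```text
clock: 19.4
position: [0.5715, 0.103, 0.0436]
eef_rot: [0.681, 0.732, -0.002, 0.004]
contact_force: [0.5, -14.2, 5.2]
finger_gap: 0.0453
grip_force: 6.9
```

{"op": "send_rows", "data": {
  "targets": [
    [[120,0.1,0,0,0,0,0],[120,0.2,0,0,0,0,0],[120,0.2,0,0,0,0,0]]
  ]
}}

```text
clock: 19.7
position: [0.5718, 0.1035, 0.0438]
eef_rot: [0.681, 0.732, -0.003, 0.005]
contact_force: [2.4, -27.0, 6.7]
finger_gap: 0.0449
grip_force: 12.3
```

Run:
```python
from h import *
im,c=grab('scene','s7'); im2,_=grab('top','t7')
cv2.imwrite('pics/s7c.png',cv2.resize(np.hstack([im[180:300,240:360],im2[150:270,160:280]])[:,:,::-1],None,fx=3.3,fy=3.3,interpolation=cv2.INTER_CUBIC))
```

```text
(no output)
```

View pics/s7c.png

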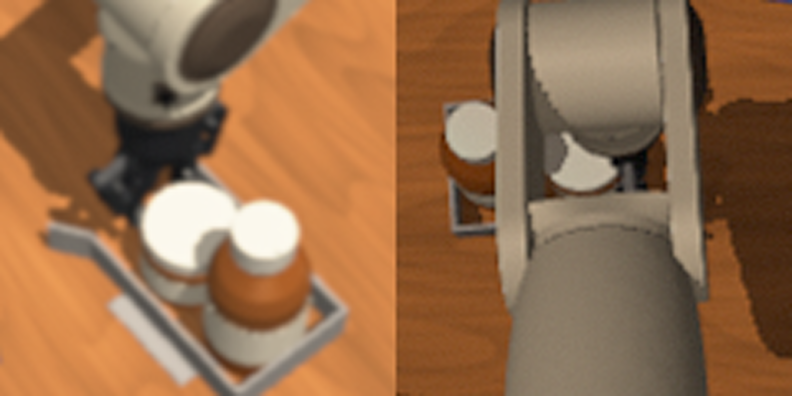

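At 27 N the jar sits tight against the bottle: in the crop the jar (185,235) and bottle (258,280) touch, both inside the walls. I'll back out and check by numbers.

{"op": "send_rows", "data": {
  "targets": [
    [[120,-0.5,0,0,0,0,0],[120,-2,0,0,0,0,0],[120,-5,0,0,0,0,0],[120,-9,0,0,0,0,0],[120,-13,0,0,0,0,0],[120,-16,0,-3,0,0,0],[120,-20,0,-7,0,0,0],[120,-24,0,-11,0,0,0]]
  ]
}}

```text
clock: 20.6
position: [0.5868, -0.1252, 0.1464]
eef_rot: [0.681, 0.732, -0.002, 0.002]
contact_force: [0.7, -0.5, -0.3]
finger_gap: 0.0452
grip_force: 0.0
```

{"op": "send_rows", "data": {
  "targets": [
    [[120,-4,0,-3,0,0,0],[120,-8,0,-5,0,0,0],[120,-10,0,-5,0,0,0],[120,-10,0,-5,0,0,0]]
  ]
}}

```text
clock: 21.0
position: [0.5941, -0.2257, 0.1954]
eef_rot: [0.682, 0.731, -0.002, 0.003]
contact_force: [-0.1, 0.8, -1.0]
finger_gap: 0.0455
grip_force: 0.0
```

Run:
```python
from h import *
plan([.57,.1,.1],0); caps()
def blobs(im):
    hsv=cv2.cvtColor(im,cv2.COLOR_RGB2HSV); m=cv2.inRange(hsv,(100,120,50),(130,255,255)); M=cv2.moments(m); return M['m10']/M['m00'],M['m01']/M['m00']
a=cv2.imread('pics/scene0.png')[:,:,::-1].copy(); b=manip.grab_frame('scene'); print('rack px',blobs(a),blobs(b))
d=cv2.absdiff(a,b)
for n,(u,v) in {'beaker':(175,203),'tipbox':(414,252)}.items(): print(n,d[v-22:v+22,u-22:u+22].mean())
```

```text
at [ 0.5941 -0.2257  0.1954] t 21.0 gap 0.0455 F [-0.1  0.8 -1. ] shift cm [32.7 -0.2  9.3] turn [ 0.001  0.006 -0.003]
top bottle 228 [0.5635 0.2342 0.176 ] off-axis mm 0.1
top jar 228 [0.5859 0.25   0.076 ] off-axis mm 23.5
top bottle 428 [0.5468 0.1337 0.176 ] off-axis mm -23.9
top jar 428 [0.5681 0.1429 0.076 ] off-axis mm -2.0
scene jar 375 [0.5969 0.2616 0.076 ] off-axis mm 35.3
scene bottle 193 [0.6924 0.2627 0.176 ] off-axis mm 130.7
scene jar 193 [0.6613 0.2201 0.076 ] off-axis mm 96.6
rack px (210.94873646209388, 264.5054151624549) (210.93193338160754, 264.4902244750181)
beaker 7.307679063360881
tipbox 17.613636363636363
```

Run:
```python
from h import *
c=manip.get_calibration('top'); im=manip.grab_frame('top'); a=cv2.imread('pics/top0.png')[:,:,::-1]
m=lambda x,s:((cv2.cvtColor(np.ascontiguousarray(x),cv2.COLOR_RGB2HSV)[...,1]<s)).astype('uint8')
for x in (a,im):
    k,l,st,ce=cv2.connectedComponentsWithStats(m(x,60)[255:310,120:190]); i=1+st[1:,4].argmax(); print('tipbox',st[i],ce[i])
hsv=cv2.cvtColor(im,cv2.COLOR_RGB2HSV)
q=proj(c,[.568,.147,.076]); print(q); r=int(round(q[1]))
w=((hsv[...,1]<60)&(hsv[...,2]>150))
for v in (r-3,r,r+3):
    u=np.flatnonzero(w[v,195:235])+195; print(v,u.min(),u.max(),'lid -y edge',ray(c,u.max()+.5,v,.076)[1].round(4),'lid centre y',(ray(c,u.max()+.5,v,.076)[1]+.0415).round(4), im[v,u.min()-6:u.min()+2].sum(1))
```

```text
tipbox [  13   13   46   32 1160] [35.68275862 28.48362069]
tipbox [ 14  13  35  29 687] [27.94614265 26.2503639 ]
[216.71113393 194.02395506]
191 211 228 lid -y edge 0.1107 lid centre y 0.1522 [269 259 262 263 254 375 475 502]
194 212 228 lid -y edge 0.1108 lid centre y 0.1523 [263 263 262 268 263 244 431 504]
197 212 228 lid -y edge 0.1109 lid centre y 0.1524 [263 273 261 261 257 334 466 503]
```

The lid's edge puts the jar's centre at y≈0.150, about 86 mm from the bottle, so they touch. The tip box corner is unchanged; the arm hides or shades the rest of it.

```bash
python3 -c "
from station import manip
print(manip.close_job())"
```

```text
the job is handed in; nothing more can be done
None
```

The job is handed in: the tall bottle was pushed against the bay's back wall, the short jar then pushed up tight against it, both standing between the side walls, with the gripper clear; the rack did not move, and I saw no sign that the beaker or tip box did, though both were only roughly checked.

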